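Empty a grinding jar and hold it against the sprung stop for clamping

TASK

Tip the open steel grinding jar so that all five grinding balls drop out into the white tray, and leave them there. Then stand the jar upright on the bed of the clamping station, push it squarely against the middle of the sprung rubber stop with a steady 10 N or so (a good 13 mm of give, without ramming the stop to its end), and finish while still holding it pressed there, because a colleague will fasten the clamp. Leave everything else on the bench where it is.

Things in the scene. Friction and masses are not known exactly. Their poses are not given: they have to be found in the camera images.
- jar: open cylindrical steel grinding jar, 60 mm outside diameter, 75 mm tall, wall 3 mm, floor 5 mm thick, about 0.4 kg, with five steel balls inside at the start; no handle, grip it across the outside. Origin: centre of its underside; z along its axis towards the mouth. It starts upright on the bench
- ball0_center (a point): centre of grinding ball 1 of 5: dark steel ball, 16 mm diameter, 17 g; it starts on the jar's floor
- ball1_center (a point): centre of grinding ball 2 of 5: dark steel ball, 16 mm diameter, 17 g; it starts on the jar's floor
- ball2_center (a point): centre of grinding ball 3 of 5: dark steel ball, 16 mm diameter, 17 g; it starts on the jar's floor
- ball3_center (a point): centre of grinding ball 4 of 5: dark steel ball, 16 mm diameter, 17 g; it starts on the jar's floor
- ball4_center (a point): centre of grinding ball 5 of 5: dark steel ball, 16 mm diameter, 17 g; it starts on the jar's floor
- tray: white plastic tray, fixed to the bench, open on top, 200 mm (its x) by 180 mm (its y), walls 45 mm high and 4 mm thick, floor 4 mm. Origin: centre of its underside; z up
- station: clamping station, fixed to the bench: flat aluminium bed plate 200 mm (its x, from -80 to +120 mm) by 150 mm (its y), 12 mm thick, so that the bed's top is at z = 12 mm of its frame, and a grey wall 110 mm wide at its +x end, up to 86 mm above the bench, that carries the sprung stop. Origin: on the bench; its +x is the direction in which the jar is pressed, z up
- stop_face (a point): middle of the front face of the sprung rubber stop: a flat upright pad 70 mm wide, 42 mm high (31 to 73 mm above the bench), facing -x of the station; it moves with the pad. Axes as the station's. With the stop at rest it lies at x = 40, y = 0, z = 52 mm in the station's frame, so the jar touches when its axis is 30 mm before it
- stop (a joint): how far the stop is pushed back, along +x of the station, in m: 0 at rest, 0.026 at its end. Spring: 2 N at rest rising by 0.6 N per mm, so 6 N at 6.7 mm, 10 N at 13.3 mm, 14 N at 20 mm; the jar's friction on the bed (some 2 to 5 N) comes on top of this for the hand, and a loosely held jar may tip as it is pushed
- closed_jar: bystander: larger steel jar with its lid on, 80 mm diameter, 92 mm tall; origin under its centre
- jar_lid: bystander: loose steel lid, 68 mm diameter, 26 mm high over its knob, lying on the bench; origin under its centre
- spanner: bystander: steel spanner 150 mm long lying flat on the bench beyond the jar
- brush: bystander: brush 160 mm long lying at the back of the bench
- reagent: bystander: glass bottle with blue cap, 70 mm diameter, 130 mm tall, at the back left
- reagent2: bystander: glass bottle with red cap, 66 mm diameter, 120 mm tall, at the back
- tub: bystander: white plastic tub with lid, 90 mm diameter, 100 mm tall, at the back right
There are look-alikes about, which are no part of the job. Leave any red look-alike of the jar alone.

How it is judged:
On the way, in this order (a step that is already met when the one before it is completed fails the run):
1. all five balls are out of the jar and in the tray (x of ball0_center in the frame of tray between -0.098 and 0.098 m and y of ball0_center in the frame of tray between -0.088 and 0.088 m and z of each of ball0_center, ball1_center, ball2_center, ball3_center, ball4_center in the frame of tray below 0.045 m and x of ball1_center in the frame of tray between -0.098 and 0.098 m and y of ball1_center in the frame of tray between -0.088 and 0.088 m and x of ball2_center in the frame of tray between -0.098 and 0.098 m and y of ball2_center in the frame of tray between -0.088 and 0.088 m and x of ball3_center in the frame of tray between -0.098 and 0.098 m and y of ball3_center in the frame of tray between -0.088 and 0.088 m and x of ball4_center in the frame of tray between -0.098 and 0.098 m and y of ball4_center in the frame of tray between -0.088 and 0.088 m and height (world z) of jar above 0.04 m), for 0.2 s.
2. the jar stands upright on the bed of the clamping station, in front of the stop (angle between jar's own z axis and vertical below 0.15 rad and z of jar in the frame of station between 0.006 and 0.017 m and y of jar in the frame of station between -0.02 and 0.02 m and x of jar in the frame of station between -0.08 and 0.05 m), for 0.2 s.
At the end, for the whole second after the job is handed in: all five balls in the tray; jar upright (within 0.15 rad), underside within 5 mm of the bed, axis within 20 mm of the stop's middle line, against the stop's face and held there by the robot (over 3 N), the stop pushed back steadily by 6.7 to 20 mm (6 to 14 N) (all of step 2 and x of ball0_center in the frame of tray between -0.098 and 0.098 m and y of ball0_center in the frame of tray between -0.088 and 0.088 m and z of each of ball0_center, ball1_center, ball2_center, ball3_center, ball4_center in the frame of tray below 0.045 m and x of ball1_center in the frame of tray between -0.098 and 0.098 m and y of ball1_center in the frame of tray between -0.088 and 0.088 m and x of ball2_center in the frame of tray between -0.098 and 0.098 m and y of ball2_center in the frame of tray between -0.088 and 0.088 m and x of ball3_center in the frame of tray between -0.098 and 0.098 m and y of ball3_center in the frame of tray between -0.088 and 0.088 m and x of ball4_center in the frame of tray between -0.098 and 0.098 m and y of ball4_center in the frame of tray between -0.088 and 0.088 m and value of joint stop between 0.00667 and 0.02 m and x of jar in the frame of stop_face between -0.034 and -0.026 m and (contact force between jar and the arm above 3 N or contact force between jar and the fingers above 3 N) and linear speed of jar below 0.01 m/s); the arm keeps its last pose, push and grip.
It fails at once if the stop is rammed to its end (value of joint stop above 0.0252 m).
It fails at once if a bystander is moved by more than 30 mm (distance of any of reagent, reagent2, tub, closed_jar, jar_lid, spanner, brush from where it was at the start of the episode above 0.03 m).
It also fails if it takes over 58 s, if anything falls off the work surface, if the arm or the gripper's body presses on something with over 40 N, if the wrist force passes 120 N, or if a joint passes its speed limit or range.

ROBOT

A 7-joint arm with a two-finger parallel gripper is mounted at the origin on the work surface. World frame = base frame: x ahead of the robot, y to its left, z up, the work surface at z = 0. Lengths are in m, angles in rad, forces in N, time in s.
With the tool pointing down it reaches from about 0.4 to 0.875 m from the base axis. Payload 6.5 kg.
Tool frame: the origin (TCP) lies midway between the tips of the shut fingers; the grasp point (between the pads) lies manip.grip_depth behind it (manip.grip_depth is the distance from the TCP to the grasp point, in m); z points along the fingers, y is the line along which they close (so a half turn about z gives the same grasp; the last joint's range is limited). The gripper opens to 88 mm and grips with 3 to 60 N. Pads are 18 mm wide; open, the fingers measure 123 mm over their backs; the gripper's body (75 mm by 187 mm) begins 45 mm behind the grasp point.
Start: joints at [1.049, 0.536, -0.004, 1.538, 0.003, 1.067, -0.071], TCP at [0.286, -0.584, 0.239] pointing down, gripper open.
Joint ranges: [-2.7, 2.7], [-0.37, 2.16], [-1.27, 1.26], [0.24, 2.4], [-1.31, 4.45], [0.19, 1.91], [-2.76, 2.76]. Speed limits (rad/s): [2.39, 2.39, 3.14, 3.14, 3.14, 3.14, 3.14].

INTERFACE

Orientations are given as a 3x3 rotation matrix whose columns are the frame's x, y, z axes.
In Python, from bench import manip gives the robot as it stands. The module is installed in compiled form; this text tells all that it offers. Calls block until the motion is done:
- manip.reach(position, orientation): joint-space move of the TCP to a pose.
- manip.movel(position, attitude=None, v=0.15, until_force=None): straight line of the TCP; attitude=None keeps the orientation; v is the mean speed in m/s. With until_force (N) it stops when the force on the tool has changed by that much, and returns True; else False.
- manip.move_joints(angles): joint-space move.
- manip.move_gripper(opening, strength=None): opening from 0.0 (shut) to 1.0 (fully open); strength is the grip in N (None keeps the last); returns when the fingers have stopped.
- manip.pause(seconds).
- manip.solve_ik(position, orientation): joint angles nearest the present ones, or None.
- manip.get_obs(): the state.
- manip.snapshot(name): name is "side" or "top"; returns the picture (480x640x3 uint8, red, green, blue); there is no depth.
- manip.camera_params(name): a dict with "fx", "fy", "cx", "cy" (pixels), "R" (3x3) and "t" (3): a world point X has camera coordinates R X + t. Camera axes: x right, y down, z forward; pixel columns grow to the right and rows downward; lengths in m; the calibration is good to about 2 mm. A picture is of the moment at which its call begins. camera_params takes no time and is no camera call.
A pose or a line that the arm cannot do raises manip.IKError and nothing moves.
- manip.close_job(): hands the job in; it is judged then, once.
The state is a dict: "clock": time; "joints": joint angles; "dq": joint speeds; "effort": joint torques, N m; "ee_pos": TCP position; "tcp_rot": TCP orientation; "force": force on the tool from outside, world axes, zero at the start; "torque": the same for the moment, N m; "finger_gap": opening from 0.0 (shut) to 1.0 (fully open); "gripper_force": force on a finger pad.
Only numpy, scipy, OpenCV 4.12 (cv2) and the standard library are available. Lean on these libraries where they do the work, as an engineer would, in place of code of your own. Each camera call takes 0.05 s, during which the arm holds its last target. There are 200 camera calls.

## Working session

There is one attempt and no reset: what is moved stays moved. The work goes in short steps, each a Python script; the robot and the scene stay as the last script left them, time stands still between calls to the robot, and variables do not carry over. Pictures are saved under pics/ and viewed, at most 10 in all, crops included, and the job is handed in when it is done.

```bash
mkdir -p pics
python3 - <<'E'
from bench import manip
import cv2
for n in("top","side"):
    cv2.imwrite(f"pics/{n}0.png",manip.snapshot(n)[:,:,::-1]); print(n,manip.camera_params(n))
o=manip.get_obs();print(o['clock'],o['ee_pos'],o['tcp_rot'],o['force'],manip.grip_depth)
E
```

```text
top {'fx': 535.8540659614266, 'fy': 535.8540659614266, 'cx': 319.9710813554268, 'cy': 235.82464926007975, 'R': array([[-0.0059956 , -0.99980962,  0.01856825],
       [-0.99667211,  0.00446518, -0.08139268],
       [ 0.08129428, -0.01899446, -0.99650913]]), 't': array([-0.00782694,  0.5639274 ,  1.10215931])}
side {'fx': 562.6215520465653, 'fy': 562.6215520465653, 'cx': 319.51780811944667, 'cy': 234.82633333962588, 'R': array([[-0.94050519, -0.33971808,  0.00645027],
       [-0.22390253,  0.60536888, -0.76380376],
       [ 0.25557316, -0.71980563, -0.64541631]]), 't': array([0.52133776, 0.18422143, 1.32161047])}
0.1 [ 0.28587691 -0.58318929  0.23794336] [[ 8.97884915e-01  4.40229635e-01 -7.40334959e-04]
 [ 4.40230245e-01 -8.97884027e-01  1.26679261e-03]
 [-1.07055286e-04 -1.46335181e-03 -9.99998924e-01]] [-0.02372621  0.60455788 -0.03521515] 0.0187
```

View pics/top0.png

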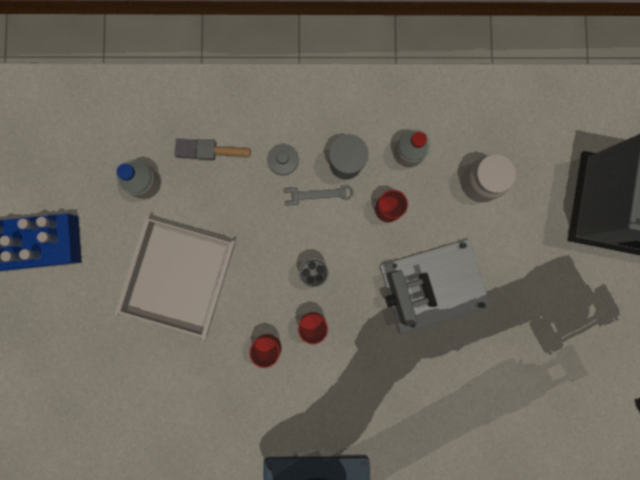

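View pics/side0.png

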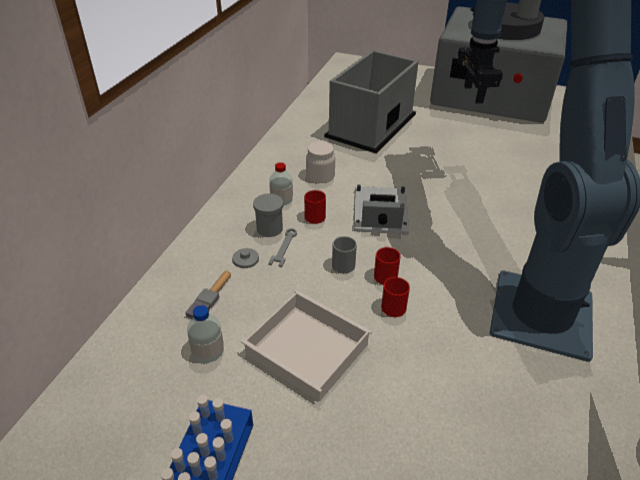

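The top view shows the jar with its balls at about (313,271), the tray at left (118–235, 215–338), and the station at (382–487, 240–332) with its wall on the left and pressing direction roughly image-left. There are red look-alikes at (312,327), (265,350) and (391,205). I'll enlarge the parts that matter.

Run:
```python
import cv2,numpy as np
t=cv2.imread("pics/top0.png");s=cv2.imread("pics/side0.png")
a=cv2.resize(t[225:345,285:495],None,fx=3.8,fy=3.8,interpolation=cv2.INTER_CUBIC)
cv2.imwrite("pics/c1.png",cv2.convertScaleAbs(a,alpha=1.4))
b=cv2.resize(s[170:280,320:420],None,fx=5,fy=5,interpolation=cv2.INTER_CUBIC)
cv2.imwrite("pics/c2.png",b)
```

```text
(no output)
```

View pics/c1.png

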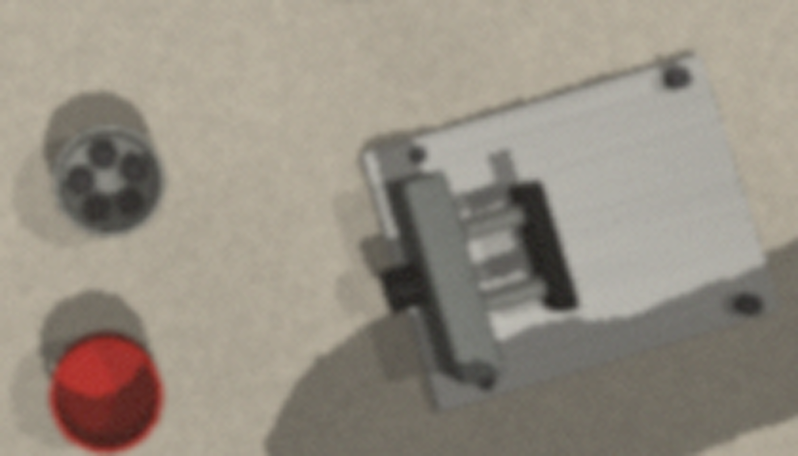

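View pics/c2.png

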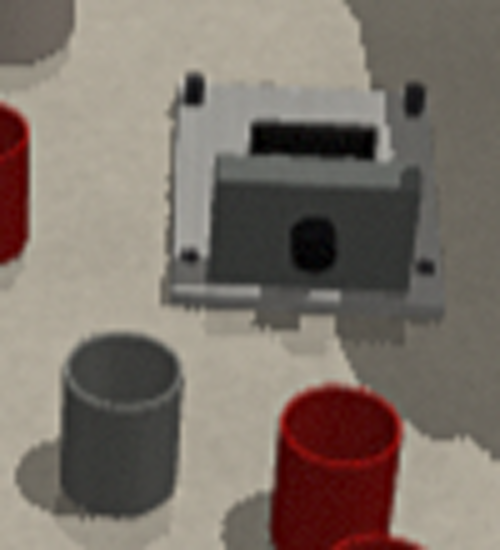

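The crops show the jar rim centred at c1 (108,180), and the bed-plate corners at about (362,150), (695,52), (777,303) and (437,410). The pad's top front edge runs from (542,183) to (578,305). In c2 the jar rim is centred at about (122,370).

```bash
cat > h.py <<'E'
import numpy as np, cv2
from scipy.optimize import least_squares
from bench import manip
def ray(n,u,v,z):
    c=manip.camera_params(n);d=c['R'].T@np.array([(u-c['cx'])/c['fx'],(v-c['cy'])/c['fy'],1]);o=-c['R'].T@c['t']
    return o+d*(z-o[2])/d[2]
def fit(px,loc,n,x0):
    "planar pose (x,y,yaw) from pixels of known local points"
    P=np.array([ray(n,*p,l[2])[:2] for p,l in zip(px,loc)]);L=np.array(loc)[:,:2]
    def f(q):
        c,s=np.cos(q[2]),np.sin(q[2]);return (L@np.array([[c,s],[-s,c]])+q[:2]-P).ravel()
    r=least_squares(f,x0);return r.x,np.round(r.fun.reshape(-1,2)*1000,1)
E
python3 - <<'E'
from h import *
k=lambda x,y:(285+(x+.5)/3.8-.5,225+(y+.5)/3.8-.5)
print("jar top",ray("top",*k(108,180),.075),"side",ray("side",320+122/5,170+370/5,.075))
px=[k(362,150),k(695,52),k(777,303),k(437,410),k(542,183),k(578,305)]
loc=[(.12,-.075,.012),(-.08,-.075,.012),(-.08,.075,.012),(.12,.075,.012),(.04,-.035,.073),(.04,.035,.073)]
print(fit(px,loc,"top",[.4,-.2,1.8]))
print(fit([(151,215),(235,237),(204,338),(118,312)],[(.1,.09,.045),(.1,-.09,.045),(-.1,-.09,.045),(-.1,.09,.045)],"top",[.4,.3,-.3]))
print(fit([(151,215),(235,237),(204,338),(118,312)],[(.1,.09,.045),(-.1,.09,.045),(-.1,-.09,.045),(.1,-.09,.045)],"top",[.4,.3,1.2]))
for n,p in dict(lid=(283,158),closed=(348,152),red1=(391,203),red2=(312,325),red3=(265,348),sp=(318,195)).items(): print(n,ray("top",*p,.075 if 'red' in n else .03))
E
```

```text
jar top [0.48743447 0.00441969 0.075     ] side [0.48656968 0.00777101 0.075     ]
(array([ 0.46514942, -0.2710821 ,  1.854253  ]), array([[-0.6,  2.5],
       [ 1.5, -1.5],
       [-2.5, -1.7],
       [-1.1, -0.1],
       [ 3. ,  1.4],
       [-0.3, -0.7]]))
(array([ 0.48314625,  0.28109157, -0.29027329]), array([[-1.8,  2.3],
       [-7.2,  2.2],
       [ 5.4, -1.6],
       [ 3.6, -2.9]]))
(array([0.48314625, 0.28109157, 4.05047695]), array([[-113.9, -189.5],
       [  55.2,  140.6],
       [ 117.5,  190.2],
       [ -58.8, -141.3]]))
lid [0.72835225 0.06635462 0.03      ]
closed [ 0.74100512 -0.07103463  0.03      ]
red1 [ 0.62544853 -0.15352721  0.075     ]
red2 [0.38298905 0.0070153  0.075     ]
red3 [0.33894369 0.09958403 0.075     ]
sp [ 0.64933867 -0.00702554  0.03      ]
```

```bash
cat >> h.py <<'E'
from scipy.spatial.transform import Rotation as Ro
JAR=np.array([.487,.006,0]);ST=np.array([.4651,-.2711,0]);YS=1.8543;TR=np.array([.4831,.2811,0]);YT=-.2903
GH=.052; GD=manip.grip_depth
def Rg(psi,a,flip=0):
    z=np.array([np.cos(psi)*np.cos(a),np.sin(psi)*np.cos(a),-np.sin(a)]);y=np.array([-np.sin(psi),np.cos(psi),0])*(-1 if flip else 1)
    return np.c_[np.cross(y,z),y,z]
def tcp(jar,R): # upright jar with underside centre 'jar'
    return np.asarray(jar)+[0,0,GH]+GD*R[:,2]
def pour(mouth,psi,a,flip,phi,th):
    "tilt by th about horizontal axis phi; mouth centre fixed"
    T=Ro.from_rotvec(th*np.array([np.cos(phi),np.sin(phi),0])).as_matrix();R=T@Rg(psi,a,flip)
    return mouth-T[:,2]*(.075-GH)+GD*R[:,2],R
E
cat > s.py <<'E'
from h import *
q0=manip.get_obs()['joints']; ik=manip.solve_ik
for a in np.radians([30,40,50]):
  for fl in (0,1):
    g=[]
    for psi in np.radians(range(-60,170,15)):
        R=Rg(psi,a,fl)
        if all(ik(tcp(JAR+d,R),R) is not None for d in([0,0,0],[0,0,.12])): g.append(int(np.degrees(psi)))
    R=Rg(YS,a,fl);S=np.array([np.cos(YS),np.sin(YS),0])
    st=[ik(tcp(ST+S*x+[0,0,z],R),R) for x,z in((-.03,.1),(-.03,.012),(.03,.012))]
    print(np.degrees(a),fl,"grasp",g,"station",[s is not None for s in st],flush=True)
    for psi in np.radians(range(0,181,20)):
      for phi in np.radians(range(0,360,30)):
        qs=[]
        for th in np.radians([130,90,60,30,0]):
            q=ik(*pour(TR+[0,0,.14],psi,a,fl,phi,th))
            if q is None: break
            qs.append(q)
        if len(qs)==5:
            qs=np.array(qs);P,R=pour(TR+[0,0,.14],psi,a,fl,phi,np.radians(130))
            b=P-R[:,2]*.12
            print("  pour psi%d phi%d step%.1f bodyz %.2f"%(*np.degrees([psi,phi]),np.abs(np.diff(qs,axis=0)).max(),b[2]))
E
time timeout 500 python3 s.py
```

```text
29.999999999999996 0 grasp [-59, -45, 59, 75, 90, 105, 119, 135, 150, 165] station [True, True, True]
  pour psi0 phi59 step1.2 bodyz 0.18
  pour psi0 phi150 step1.0 bodyz 0.16
  pour psi0 phi180 step0.8 bodyz 0.12
  pour psi0 phi210 step0.7 bodyz 0.09
  pour psi0 phi239 step2.4 bodyz 0.06
  pour psi0 phi300 step0.7 bodyz 0.06
  pour psi59 phi0 step5.7 bodyz 0.06
  pour psi59 phi29 step5.3 bodyz 0.09
  pour psi59 phi59 step4.8 bodyz 0.12
  pour psi59 phi90 step4.6 bodyz 0.16
  pour psi59 phi180 step1.1 bodyz 0.18
  pour psi59 phi300 step5.0 bodyz 0.06
  pour psi80 phi29 step5.4 bodyz 0.07
  pour psi80 phi59 step5.6 bodyz 0.10
  pour psi80 phi90 step5.6 bodyz 0.13
  pour psi80 phi180 step5.4 bodyz 0.19
  pour psi80 phi210 step2.8 bodyz 0.17
  pour psi80 phi270 step5.3 bodyz 0.11
  pour psi80 phi300 step5.1 bodyz 0.08
  pour psi100 phi29 step4.2 bodyz 0.06
  pour psi100 phi90 step5.1 bodyz 0.11
  pour psi100 phi119 step5.0 bodyz 0.15
  pour psi100 phi180 step4.8 bodyz 0.19
  pour psi100 phi210 step4.2 bodyz 0.19
  pour psi100 phi270 step5.0 bodyz 0.13
  pour psi100 phi300 step0.7 bodyz
[... 10087 characters left out ...]
i210 step0.7 bodyz 0.15
  pour psi119 phi239 step1.2 bodyz 0.15
  pour psi119 phi330 step0.9 bodyz 0.08
  pour psi140 phi59 step0.4 bodyz 0.06
  pour psi140 phi210 step0.8 bodyz 0.15
  pour psi140 phi239 step0.8 bodyz 0.15
  pour psi140 phi300 step5.2 bodyz 0.12
  pour psi140 phi330 step0.8 bodyz 0.10
  pour psi160 phi0 step0.6 bodyz 0.09
  pour psi160 phi210 step1.1 bodyz 0.14
  pour psi160 phi239 step0.7 bodyz 0.15
  pour psi160 phi300 step4.4 bodyz 0.14
  pour psi180 phi0 step0.5 bodyz 0.10
  pour psi180 phi239 step0.5 bodyz 0.15
  pour psi180 phi270 step1.0 bodyz 0.15
  pour psi180 phi300 step4.1 bodyz 0.15
  pour psi180 phi330 step5.0 bodyz 0.13
real	2m11.430s
user	0m4.722s
sys	0m0.541s
```

```bash
cat >> h.py <<'E'
A=np.radians(40);PS=np.radians(125)
def rep(m=""):
    o=manip.get_obs();print(m,round(o['clock'],1),np.round(o['joints'],2),np.round(o['ee_pos'],4),"F",np.round(o['force'],1),"gap %.3f gf %.1f"%(o['finger_gap'],o['gripper_force']),flush=True);return o
E
python3 - <<'E'
from h import *
R=Rg(PS,A,1);g=tcp(JAR,R);pre=g-R[:,2]*.12
manip.reach(pre+[0,0,.12],R);rep()
manip.movel(pre,v=.2);rep()
print(manip.movel(g,v=.1,until_force=6));rep()
cv2.imwrite("pics/g1.png",cv2.resize(manip.snapshot("side")[150:330,300:500],None,fx=3,fy=3)[:,:,::-1])
manip.move_gripper(0,30);rep()
E
```

```text
2.2 [ 0.68  0.88 -0.64  1.36 -0.15  1.63  0.73] [ 0.5315 -0.0588  0.237 ] F [ 0.1  0.2 -0.1] gap 1.000 gf 0.0
 2.9 [ 0.66  1.03 -0.6   1.38 -0.09  1.48  0.79] [ 0.5322 -0.0575  0.1181] F [-0.1  0.1  0.3] gap 1.000 gf 0.0
False
 4.3 [ 0.63  1.08 -0.61  1.59 -0.08  1.22  0.79] [0.4794 0.0173 0.0402] F [ 0.4 -0.2 -0.4] gap 1.004 gf 0.0
 4.9 [ 0.63  1.08 -0.61  1.59 -0.08  1.22  0.79] [0.4788 0.0177 0.04  ] F [ 0.  -0.4  0.9] gap 0.672 gf 30.0
```

View pics/g1.png

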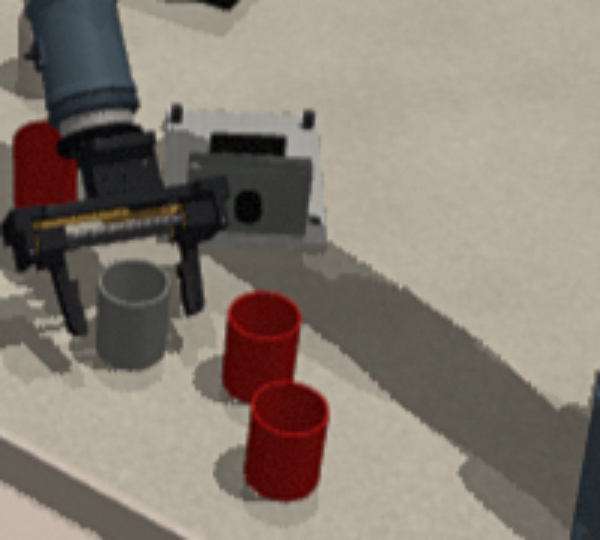

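The side view shows the fingers straddling the steel jar before closing. The closed gap of 59 mm at 30 N confirms the grasp. Next I lift, carry to the tray and plan the pour from there.

```bash
cat > p.py <<'E'
from h import *
manip.move_gripper(0,50)
R=Rg(PS,A,1);g=tcp(JAR,R)
manip.movel(g+[0,0,.15],v=.15);rep("lift")
P,Rp=pour(TR+[0,0,.2],PS,A,1,0,0)
manip.movel(P,Rp,v=.2);q=rep("tray")['joints']
ths=np.radians(range(0,136,15))
for psi in np.radians([110,125,140,155]):
  for phi in np.radians([90,110,180,195,210,225,240]):
    qs=[q]+[manip.solve_ik(*pour(TR+[0,0,.15],psi,A,1,phi,t)) for t in ths]
    if any(x is None for x in qs): continue
    d=np.abs(np.diff(np.array(qs),axis=0)).max(1)
    print(np.degrees([psi,phi]).round(),d.round(2),np.round(qs[-1],2))
E
python3 p.py
```

```text
lift 6.2 [ 0.67  0.85 -0.68  1.61 -0.17  1.4   0.72] [0.4783 0.0176 0.1891] F [-1.   0.5 -4.2] gap 0.663 gf 50.0
tray 7.8 [ 0.31  0.89 -0.77  1.68 -0.29  1.05  0.47] [0.4755 0.2916 0.1646] F [ 0.3  0.3 -4.2] gap 0.669 gf 50.0
[110.  90.] [0.3  0.23 0.2  0.18 0.16 0.14 0.15 0.18 0.17 0.15] [ 0.27  1.56 -0.58  1.55 -1.1   1.78 -0.88]
[110. 110.] [0.3  0.22 0.21 0.2  0.19 0.18 0.18 0.43 0.21 0.21] [ 0.21  1.56 -0.73  1.26 -0.7   1.89 -1.49]
[110. 195.] [0.3  0.22 0.27 0.29 0.28 0.24 0.23 0.24 0.21 0.41] [-1.1   1.15  0.18  1.41  0.74  1.82 -1.  ]
[110. 210.] [0.3  0.17 0.23 0.32 0.36 0.42 0.2  0.23 0.25 0.24] [-0.98  1.04 -0.18  1.74  1.21  1.78 -1.41]
[110. 225.] [0.3  0.17 0.19 0.37 0.54 0.63 0.36 0.3  0.31 0.49] [-1.58  1.1   0.48  2.09  1.31  1.13 -1.77]
[125.  90.] [0.08 0.22 0.19 0.17 0.14 0.14 0.17 0.16 0.15 0.13] [ 0.32  1.7  -0.69  1.56 -1.12  1.78 -0.71]
[125. 110.] [0.08 0.22 0.2  0.19 0.16 0.19 0.36 0.33 0.2  0.25] [ 0.25  1.62 -0.73  1.33 -0.82  1.87 -1.31]
[125. 195.] [0.08 0.2  0.23 0.24 0.22 0.2  0.19 0.18 0.18 0.63] [-1.22  1.29  0.54  1.28  0.43  1.84 -0.61]
[125. 210.
[... 369 characters left out ...]
22 0.14] [ 0.35  1.85 -0.81  1.55 -1.11  1.79 -0.56]
[140. 210.] [0.16 0.15 0.18 0.21 0.23 0.22 0.21 0.16 0.2  0.24] [-1.    1.14 -0.    1.43  0.89  1.9  -0.9 ]
[140. 225.] [0.16 0.15 0.16 0.22 0.29 0.32 0.29 0.23 0.18 0.18] [-0.98  1.03 -0.19  1.77  1.25  1.75 -1.23]
[140. 240.] [0.16 0.19 0.19 0.19 0.35 0.54 0.46 0.33 0.32 0.26] [-1.02  0.97 -0.18  2.11  1.64  1.64 -1.61]
[155. 210.] [0.37 0.15 0.17 0.18 0.18 0.18 0.19 0.16 0.24 0.36] [-1.15  1.26  0.36  1.29  0.61  1.9  -0.54]
[155. 225.] [0.37 0.14 0.15 0.19 0.23 0.26 0.25 0.19 0.21 0.31] [-1.07  1.08 -0.    1.62  1.04  1.75 -0.95]
[155. 240.] [0.37 0.17 0.17 0.19 0.29 0.37 0.38 0.25 0.21 0.27] [-0.97  0.99 -0.24  1.96  1.48  1.71 -1.33]
```

```bash
cat > p2.py <<'E'
from h import *
ps,ph=np.radians([140,225]);d=np.array([np.sin(ph),-np.cos(ph),0]);M=TR-.03*d+[0,0,.14]
for t in [0,20,40,60,75,82,88,94,100,106,112,118,125,132]:
    manip.reach(*pour(M,ps,A,1,ph,np.radians(t)))
    if t in(60,94,112,132): rep(t)
manip.pause(.5)
rep("end")
cv2.imwrite("pics/p1.png",cv2.resize(manip.snapshot("side")[200:440,150:450],None,fx=2.5,fy=2.5)[:,:,::-1])
cv2.imwrite("pics/p1t.png",manip.snapshot("top")[:,:,::-1])
E
python3 p2.py
```

```text
60 9.3 [-0.41  0.61 -0.28  1.81  0.47  0.84 -0.14] [0.5195 0.2408 0.1086] F [ 0.  -0.1 -4.2] gap 0.667 gf 50.1
94 10.5 [-0.9   0.68  0.01  1.89  0.92  1.01 -0.77] [0.5286 0.2336 0.1274] F [-0.4 -0.1 -4.8] gap 0.668 gf 50.1
112 11.2 [-1.08  0.82  0.1   1.87  1.05  1.2  -0.99] [0.5299 0.2325 0.139 ] F [-0.6 -0.  -3.8] gap 0.669 gf 50.1
132 12.0 [-1.21  1.02  0.19  1.82  1.1   1.42 -1.15] [0.5284 0.2338 0.1517] F [-1.  1. -4.] gap 0.668 gf 50.1
end 12.5 [-1.21  1.02  0.19  1.82  1.1   1.42 -1.15] [0.5287 0.2338 0.153 ] F [-0.2 -0.1 -3.3] gap 0.672 gf 50.1
```

View pics/p1.png

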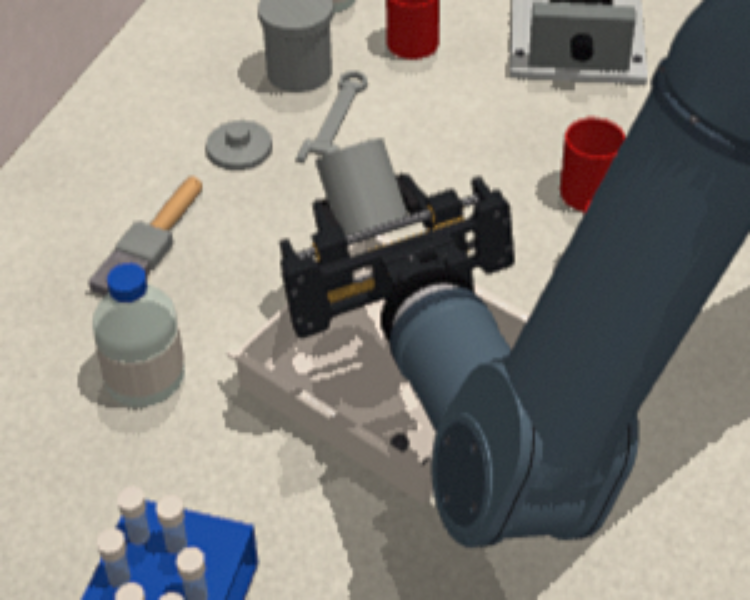

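The jar is inverted over the tray and balls are visible near (400,440). The tool force dropped from 4.2 to 3.3 N, which matches five balls (0.83 N). Now I right the jar, carry it above the station and look at both.

```bash
cat > p3.py <<'E'
from h import *
ps,ph=np.radians([140,225]);d=np.array([np.sin(ph),-np.cos(ph),0]);M=TR-.03*d+[0,0,.15]
for t in [110,85,60,40,20,0]: manip.reach(*pour(M+[0,0,.0005*(132-t)],ps,A,1,ph,np.radians(t)))
rep("upright")
S=np.array([np.cos(YS),np.sin(YS),0]);R=Rg(YS,A,1)
manip.movel(tcp(JAR+[0,0,.17],R),R,v=.2);rep("mid")
manip.movel(tcp(ST-.04*S+[0,0,.17],R),R,v=.2);rep("over station")
t=manip.snapshot("top");s=manip.snapshot("side")
z=lambda im,f:cv2.resize(im,None,fx=f,fy=f,interpolation=cv2.INTER_CUBIC)
a=z(t[205:345,105:245],2.8);b=z(s[150:290,300:440],2.8)
cv2.imwrite("pics/st.png",np.hstack([a,b])[:,:,::-1])
cv2.imwrite("pics/st_top.png",z(t[210:340,360:500],4)[:,:,::-1])
E
python3 p3.py
```

```text
upright 15.1 [ 0.12  0.89 -0.54  1.48 -0.32  1.35  0.67] [0.492  0.2687 0.1776] F [-0.4 -0.2 -2.3] gap 0.669 gf 50.1
mid 16.5 [ 0.62  0.68 -0.44  1.76 -0.5   1.26  0.77] [0.4829 0.0215 0.2103] F [ 0.7  0.2 -3.4] gap 0.660 gf 50.1
over station 18.2 [ 0.87  0.9  -0.27  1.26 -0.29  1.72  0.97] [ 0.4725 -0.2948  0.2102] F [ 0.8  0.  -3.4] gap 0.670 gf 50.1
```

View pics/st.png

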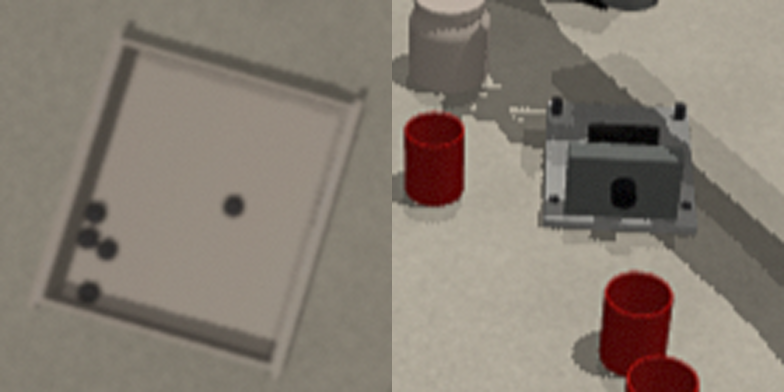

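All five balls are in the tray (four at the left edge, one mid-tray). I'll lower the jar onto the bed.

```bash
cat > p4.py <<'E'
from h import *
S=np.array([np.cos(YS),np.sin(YS),0]);R=Rg(YS,A,1)
manip.movel(tcp(ST-.04*S+[0,0,.03],R),R,v=.15)
print(manip.movel(tcp(ST-.04*S+[0,0,.006],R),R,v=.03,until_force=3));o=rep("down")
print("underside nominal",o['ee_pos']-tcp([0,0,0],o['tcp_rot']))
z=lambda im,f:cv2.resize(im,None,fx=f,fy=f,interpolation=cv2.INTER_CUBIC)
cv2.imwrite("pics/d.png",np.hstack([z(manip.snapshot("top")[210:340,370:500],3),z(manip.snapshot("side")[120:250,330:460],3)])[:,:,::-1])
E
python3 p4.py
```

```text
True
down 20.0 [ 0.86  1.11 -0.25  1.25 -0.24  1.54  1.05] [ 0.4721 -0.2956  0.052 ] F [ 1.  -1.7  3.9] gap 0.668 gf 50.1
underside nominal [ 0.47614773 -0.30940854  0.01203742]
```

View pics/d.png

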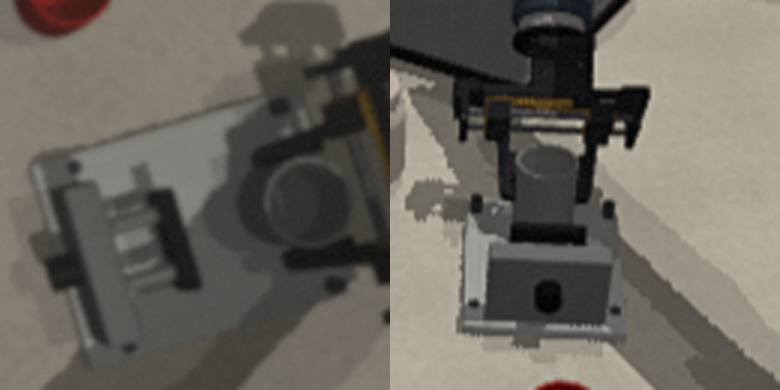

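The jar stands upright on the bed, rim centre at (308,202) in the left half, roughly centred on the pad. I'll push in small steps, watching the force along the pressing direction.

```bash
cat > p5.py <<'E'
from h import *
S=np.array([np.cos(YS),np.sin(YS),0]);N=np.array([-S[1],S[0],0]);R=Rg(YS,A,1)
j=ray("top",370+308.5/3-.5,210+202.5/3-.5,.087)-ST
pm=ray("top",*(np.array([370,210])+np.array([(167+200)/2,(190+287)/2])/3),.073)-ST
print("jar st x,y",j@S,j@N,"pad mid",pm@S,pm@N)
o=manip.get_obs();n=(o['ee_pos']-tcp([0,0,0],o['tcp_rot'])-ST);print("nominal",n@S,n@N)
for x in [-.04,-.025,-.01,-.004,0,.004,.007,.010,.013]:
    manip.movel(tcp(ST+S*x+[0,0,.0125],R),R,v=.03)
    manip.pause(.1);o=manip.get_obs();n=o['ee_pos']-tcp([0,0,0],o['tcp_rot'])-ST
    print("%.1f x %.4f y %.4f z %.4f  Fs %.1f Fn %.1f Fz %.1f"%(o['clock'],n@S,n@N,n[2],o['force']@S,o['force']@N,o['force'][2]),"T",np.round(o['torque'],2))
E
python3 p5.py
```

```text
jar st x,y -0.04078471921783897 0.0009570326211831952 pad mid 0.04203516214745546 0.002204321797129682
nominal -0.03984572489867087 0.00013029215677149222
20.5 x -0.0398 y 0.0000 z 0.0121  Fs -0.4 Fn -0.6 Fz -2.2 T [-1.07 -0.52 -0.04]
21.2 x -0.0252 y 0.0000 z 0.0125  Fs 0.3 Fn 0.3 Fz -3.3 T [-1.16 -0.42 -0.02]
22.0 x -0.0102 y 0.0000 z 0.0125  Fs -0.3 Fn -0.5 Fz -3.5 T [-1.18 -0.4  -0.01]
22.4 x -0.0040 y -0.0000 z 0.0125  Fs 0.5 Fn -0.4 Fz -2.9 T [-1.22 -0.47 -0.02]
22.8 x 0.0000 y -0.0000 z 0.0125  Fs -0.5 Fn 0.4 Fz -3.6 T [-1.24 -0.4  -0.01]
23.2 x 0.0040 y -0.0000 z 0.0125  Fs -0.2 Fn 0.2 Fz -3.8 T [-1.2  -0.43 -0.01]
23.6 x 0.0070 y 0.0000 z 0.0125  Fs -0.0 Fn -0.5 Fz -4.2 T [-1.13 -0.39 -0.01]
23.9 x 0.0100 y -0.0000 z 0.0125  Fs -0.1 Fn 0.2 Fz -3.0 T [-1.13 -0.45  0.03]
24.2 x 0.0124 y 0.0001 z 0.0125  Fs -2.6 Fn 0.6 Fz -3.4 T [-1.59 -0.54 -0.01]
```

Contact is at about x = 11.5 mm, with the jar hovering roughly 0.5 mm above the bed, so the force reading is nearly pure spring force. I'll press to about 10 N, then set the jar down fully.

```bash
cat > p6.py <<'E'
from h import *
S=np.array([np.cos(YS),np.sin(YS),0]);N=np.array([-S[1],S[0],0]);R=Rg(YS,A,1)
def go(x,z):
    manip.movel(tcp(ST+S*x+[0,0,z],R),R,v=.02);manip.pause(.3)
    F=[];
    for _ in range(5): manip.pause(.05);F.append(manip.get_obs()['force'])
    F=np.mean(F,0);o=manip.get_obs();n=o['ee_pos']-tcp([0,0,0],o['tcp_rot'])-ST
    print("%.1f cmd %.4f x %.4f y %.4f z %.4f  Fs %.1f Fz %.1f gap %.3f"%(o['clock'],x,n@S,n@N,n[2],F@S,F[2],o['finger_gap']),flush=True);return F@S
x=.014
while go(x,.0125)>-9.3 and x<.031: x+=.003 if x<.022 else .001
go(x,.0116)
z=lambda im,f:cv2.resize(im,None,fx=f,fy=f,interpolation=cv2.INTER_CUBIC)
cv2.imwrite("pics/f.png",np.hstack([z(manip.snapshot("top")[210:340,370:500],3),z(manip.snapshot("side")[120:250,330:460],3)])[:,:,::-1])
E
python3 p6.py
```

```text
25.1 cmd 0.0140 x 0.0140 y 0.0000 z 0.0125  Fs -3.7 Fz -3.6 gap 0.665
25.9 cmd 0.0170 x 0.0166 y 0.0001 z 0.0125  Fs -4.9 Fz -3.5 gap 0.669
26.8 cmd 0.0200 x 0.0191 y 0.0000 z 0.0125  Fs -6.9 Fz -3.1 gap 0.669
27.6 cmd 0.0230 x 0.0215 y 0.0000 z 0.0125  Fs -8.0 Fz -2.5 gap 0.671
28.4 cmd 0.0240 x 0.0223 y 0.0000 z 0.0125  Fs -8.3 Fz -2.5 gap 0.665
29.2 cmd 0.0250 x 0.0231 y 0.0000 z 0.0125  Fs -8.8 Fz -2.4 gap 0.666
30.0 cmd 0.0260 x 0.0239 y 0.0000 z 0.0125  Fs -9.3 Fz -2.1 gap 0.665
30.8 cmd 0.0270 x 0.0247 y 0.0000 z 0.0125  Fs -10.0 Fz -2.1 gap 0.669
31.6 cmd 0.0270 x 0.0249 y -0.0000 z 0.0121  Fs -9.7 Fz 0.7 gap 0.663
```

View pics/f.png

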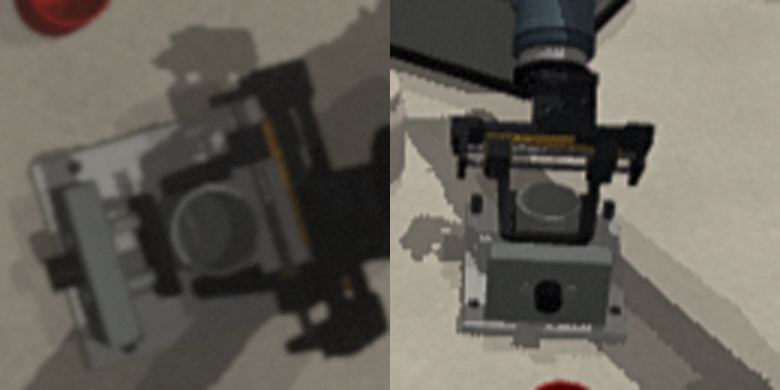

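The pad has moved back about 13 mm, with the jar square and upright against it, and the press reads about 9.7 N. I'm handing it in.

```bash
python3 -c "
from bench import manip
print(manip.close_job())"
```

```text
the job is handed in; nothing more can be done
None
```

All five balls are in the tray, and the jar stands upright on the bed, held against the stop at about 10 N with roughly 13 mm of give; the job is handed in, but the interface returned no verdict.

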